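Take the cover off the detector housing

ROBOT

A 6-joint arm with a two-finger parallel gripper is mounted at the origin on a cart in front of the work surface, level with it; the furniture and walls round the work are solid. World frame = base frame: x ahead of the robot, y to its left, z up, the work surface at z = 0. Lengths are in m, angles in degrees, forces in N, time in s.
With the tool pointing down it reaches from about 0.25 to 0.725 m from the base axis. Payload 9.7 kg.
Tool frame: the origin (TCP) lies at the very end of the fingers, on their centre line; the grasp point (between the pads) lies 19 mm behind it (bot.pinch_z is the distance from the TCP to the grasp point, in m); x points along the fingers, z is the direction in which the jaws open and shut, and the axes are right-handed (so a half turn about x gives the same grasp; the last joint's range is limited). The gripper opens to 85 mm and grips with 20 to 120 N. Pads are 22 mm wide; open, the fingers measure 114 mm over their backs; the gripper's body (76 mm by 85 mm) begins 54 mm behind the grasp point. The pads swing forward as they close: fully open they stand 13 mm farther back than shut.
Start: joints at [-75.172, 4.979, 10.078, 95.1, 0, 90], TCP at [0.141, -0.532, 0.231] pointing down, gripper open.
Joint ranges: [-179.16, 179.16], [-48.56, 103.87], [-65.8, 70.77], [-126.05, 130.52], [-82.76, 87.17], [-180, 180]. Speed limits (degrees/s): [127.2, 127.2, 147.25, 180, 180, 180].

INTERFACE

Orientations are given as [roll, pitch, yaw] about the fixed x, y, z axes, in that order (R = Rz(yaw) Ry(pitch) Rx(roll)).
In Python, from workcell import bot gives the robot as it stands.
- The arm moves only by the tool play_rows, never from a script. Its argument "rows" is a list of rows, each a list of 3 entries, a list of its own where there are three numbers: the shift along the tool's x, y, z in cm, then the turn about the tool's x in degrees, then the finger opening in cm, from 0 to 8.54. A call has 1 to 12 rows; each row is the pose to reach, as a shift and turn from the pose commanded when the call began, along the tool's axes at that moment; what a row does not reach only later rows make up. A row lasts 1/12 s, in which the tool goes at most 41.7 mm and 7.16 degrees, less where a joint would pass 70% of its speed; a pose out of reach is approached as far as the arm can. A call with a gripper value outside its range is refused whole. The fingers move at their own pace and stop on an object; "squeeze" is the grip in N (left out, the last holds). Time passes only in rows, so rows that repeat a pose let the fingers close. It gives the time, the measured TCP pose, the force and the opening at its end, in the units of the state.
- bot.get_obs(): the state, without advancing time (a new reading comes with each control period).
- bot.camera(name): name is "scene" or "top"; returns (picture, depth): 384x512x3 uint8, blue, green, red; 384x512 float32, m along the optical axis (not along the pixel's ray), 0 where there is no reading.
- bot.camera_model(name): a dict with "fx", "fy", "cx", "cy" (pixels), "origin" and "attitude" of the camera in the world. Camera axes: x right, y down, z forward; pixel columns grow to the right and rows downward; lengths in m; the calibration is good to about 2 mm. A picture is of the moment at which its call begins. camera_model takes no time and is no camera call.
- bot.job_done(): hands the job in, once; it reports no verdict.
The state is a dict: "time": time; "q": joint angles; "qd": joint speeds; "joint_efforts": joint torques, N m; "ee_pos": TCP position; "tcp_rot": TCP orientation; "wrist_force": force on the tool from outside, world axes, zero at the start; "torque": the same for the moment, N m; "opening": finger opening in m.
Only numpy, scipy, OpenCV 4.12 (cv2) and the standard library are available. Lean on these libraries where they do the work, as an engineer would, in place of code of your own. Each camera call takes 0.05 s, during which the arm holds its last target.

TASK

Open the detector housing, the taller grey box whose aluminium cover has a black bar handle between two wing screws: loosen both captive wing screws one after the other, turning each anticlockwise (seen from above) from across its slot until its wing lies in line with the slot and stops. Then lift the cover straight up off the box by its handle, lay it gently and flat, lengthwise and centred on the light grey bench mat to the right of the box, and let go.

Things in the scene. Friction and masses are not known exactly. Their poses are not given: they have to be found in the camera images.
- left_screw_wing (a point): captive screw at the left (+y) end of the housing: plain upright steel wing 34 mm long (its x axis), 9 mm thick (y), 26 mm high, on a fixed vertical axis. Point: middle of the wing, 13 mm below its top, 16 mm above the cover. Turn anticlockwise from above 1.17 to 1.45 rad, to the stop, where its x axis is parallel to the cover's (0.25 rad short will do). Friction 0.04 N m, no spring; it stays put.
- right_screw_wing (a point): the same captive screw at the right (-y) end of the housing, 136 mm from the other: same sizes, axes, sense of turning and stop, but its own start angle. Both screws stay on the housing, a fixed grey box 98 x 188 mm and 93 mm high, when the cover is lifted. A carton 165 mm high stands left of it, instruments 116 mm high in front of it and of the mat.
- cover: loose aluminium plate 88 (x) x 178 (y) x 4 mm, 0.25 kg, in a 3 mm high lip on the housing. Origin: centre of its black bar handle, 27 mm above the plate's underside; bar 56 mm along x, 12 mm thick along y, 14 mm high, 16 mm gap below it; pinch it across y. Screws stand at y = +-68 mm in slots 42 (x) x 19 mm, 29 mm above the plate: lift 40 mm before moving sideways.
- mat_top (a point): centre of the upper face of a fixed light grey bench mat, 110 mm (x) by 200 mm (y), 3 mm thick, lying on the bench to the right of the housing. The cover lying flat on it has its origin 27 mm above this point.

How it is judged (in metres and radians):
On the way, in this order (a step that is already met when the one before it is completed fails the run):
1. both wing screws are in line with their slots (within 0.25 rad) while the cover is still in its seat (angle between the x axis of each of left_screw_wing, right_screw_wing and the x axis of cover, either way round below 0.25 rad and distance of cover from where it was at the start of the episode below 0.01 m), for 0.2 s.
2. the cover is lifted clear above the screws (height (world z) of cover above 0.15 m), for 0.1 s.
At the end, for the whole second after the job is handed in: the cover lies at rest, right way up and flat (within 10 degrees) on the mat, its centre within 40 mm of the mat's centre and its length along the mat within 0.3 rad, handle centre less than 40 mm above the bench (horizontal distance between cover and mat_top below 0.04 m and height (world z) of cover below 0.04 m and angle between cover's own z axis and vertical below 0.17 rad and angle between the y axis of cover and the y axis of mat_top, either way round below 0.3 rad and linear speed of cover below 0.02 m/s); the robot touches nothing.
It fails at once if the cover is dropped or slammed onto the mat (faster than 0.6 m/s within 45 mm of lying on the mat) (height (world z) of cover below 0.075 m and linear speed of cover above 0.6 m/s).
It also fails if it takes over 66 s, if anything falls off the work surface, if the arm or the gripper's body presses on something with over 40 N, if the wrist force passes 120 N, or if a joint passes its speed limit or range.

## Working session

There is one attempt and no reset: what is moved stays moved. The work goes in short steps, Python scripts to look and compute and a tool call to move; the robot and the scene stay as the last step left them, time stands still between calls to the robot, and variables do not carry over. Pictures are saved under pics/ and viewed, and the job is handed in when it is done.

Besides the shell and the picture viewer there is one more tool, called as name([rows], argument=value, ...), one row to a line, values as JSON. play_rows: Moves the arm, as the interface text tells. Its arguments: {"type":"object","properties":{"rows":{"type":"array"},"squeeze":{"type":"number"}},"required":["rows"]}

```bash
mkdir -p pics; cat > h.py <<'E'
from workcell import bot
import numpy as np, cv2
from scipy.spatial.transform import Rotation as R
def grab(n,f):
    p,d=bot.camera(n); cv2.imwrite(f'pics/{f}.png',p); np.savez(f'/tmp/{f}.npz',p=p,d=d); return p,d
E
python3 - <<'E'
from h import *
print(bot.get_obs())
for n in('scene','top'):
    print(n,bot.camera_model(n)); grab(n,n+'0')
print(bot.pinch_z)
E
```

```text
{'time': 0.0, 'q': array([-7.51698741e+01,  5.01202072e+00,  1.00342301e+01,  9.50987873e+01,
       -5.30425619e-04,  9.00008194e+01]), 'qd': array([-0.03535498, -0.02576554,  0.1073346 ,  0.03639966, -0.1024054 ,
       -0.06473324]), 'joint_efforts': array([-1.98993410e-03, -5.20390499e+01,  4.64804614e+01,  1.61943171e-02,
       -6.88746945e-05,  1.19873800e-05]), 'ee_pos': array([ 0.14071489, -0.53146319,  0.23057222]), 'tcp_rot': array([-179.60232198,   89.92342015,  105.22698493]), 'wrist_force': array([-0.18945505,  0.32246431, -0.55106372]), 'torque': array([ 0.01284209, -0.03028374, -0.00290036]), 'opening': 0.08549230449538789}
scene {'fx': 430.9177310242668, 'fy': 430.9177310242668, 'cx': 258.257592939993, 'cy': 189.2621348066621, 'origin': array([0.23349192, 0.14091128, 0.75987008]), 'attitude': array([-141.52019829,    0.29487457, -140.54393859])}
top {'fx': 368.7295085324905, 'fy': 368.7295085324905, 'cx': 258.56908586125047, 'cy': 192.1899589220084, 'origin': array([ 0.49187599, -0.28643925,  0.94183754]), 'attitude': array([-174.56952752,    0.95026821,  -90.53645807])}
0.0187
```

View pics/scene0.png

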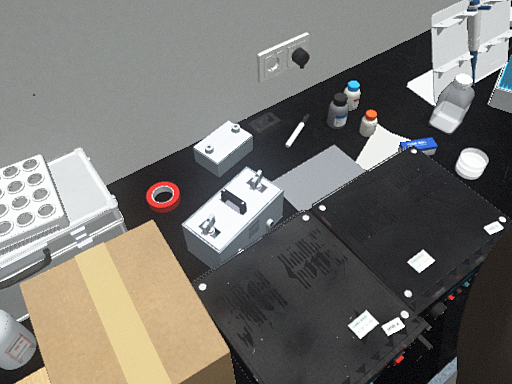

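View pics/top0.png

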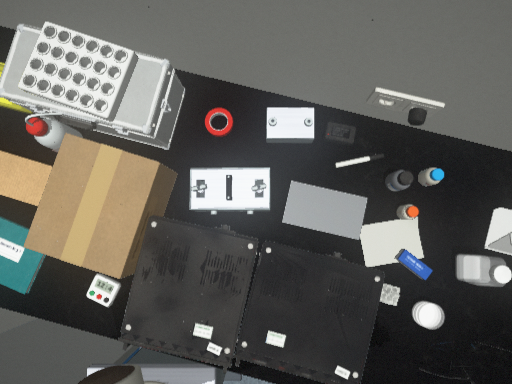

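The scene view shows the housing at about (235,215) and the mat at about (325,178). In the top view the housing is at (230,188), with the handle at (229,187), the wings near (200,187) and (259,187), and the mat at (325,208). I'll zoom in on these.

```bash
python3 - <<'E'
from h import *
t=cv2.imread('pics/top0.png'); s=cv2.imread('pics/scene0.png')
a=cv2.resize(t[155:225,180:280],(800,560),interpolation=cv2.INTER_CUBIC); cv2.imwrite('pics/tz.png',a)
a=cv2.resize(s[160:260,175:295],(720,600),interpolation=cv2.INTER_CUBIC); cv2.imwrite('pics/sz.png',a)
np.set_printoptions(precision=3,suppress=True)
for n in('top','scene'):
    print(R.from_euler('xyz',bot.camera_model(n)['attitude'],degrees=True).as_matrix())
E
```

```text
[[-0.009 -0.995  0.095]
 [-1.     0.011  0.016]
 [-0.017 -0.095 -0.995]]
[[-0.772 -0.495  0.399]
 [-0.635  0.606 -0.478]
 [-0.005 -0.622 -0.783]]
```

View pics/tz.png

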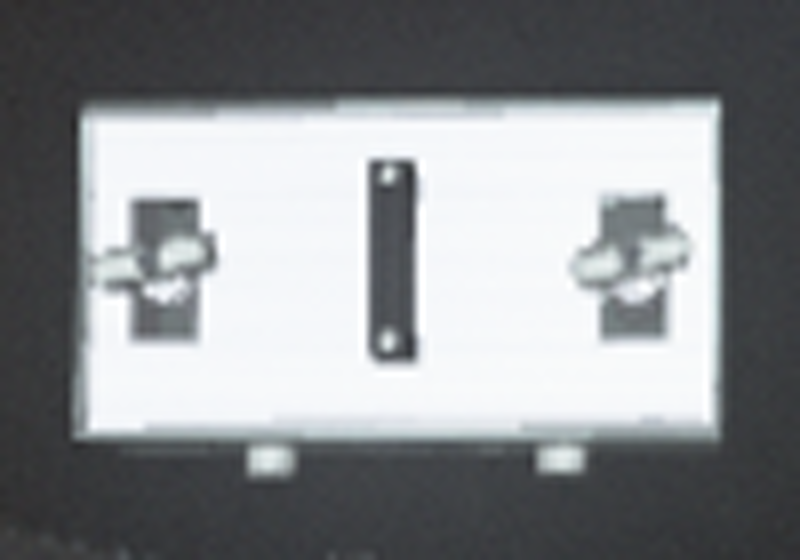

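View pics/sz.png

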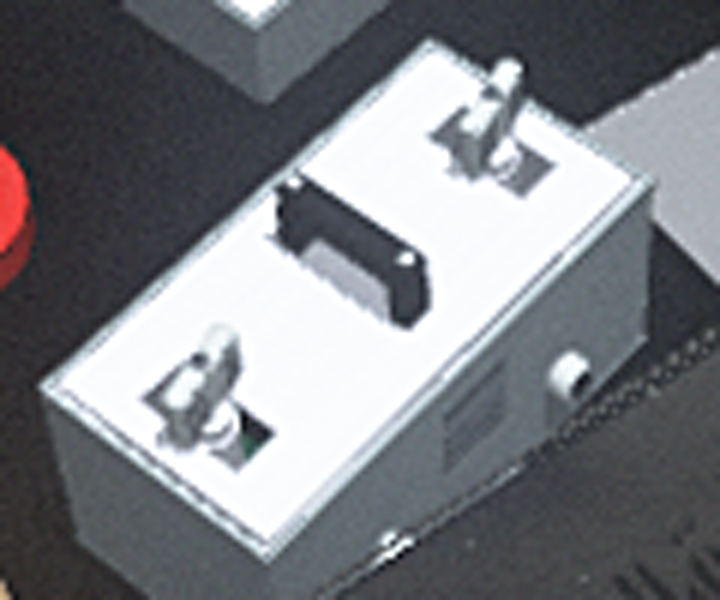

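```bash
cat >> h.py <<'E'
def cloud(n,d):
    c=bot.camera_model(n); v,u=np.mgrid[:384,:512]
    P=np.stack([(u-c['cx'])/c['fx']*d,(v-c['cy'])/c['fy']*d,d],-1)
    return P@R.from_euler('xyz',c['attitude'],degrees=True).as_matrix().T+c['origin']
def ray(n,uv,z):
    c=bot.camera_model(n); uv=np.asarray(uv,float).reshape(-1,2)
    r=np.c_[(uv[:,0]-c['cx'])/c['fx'],(uv[:,1]-c['cy'])/c['fy'],np.ones(len(uv))]@R.from_euler('xyz',c['attitude'],degrees=True).as_matrix().T
    return c['origin']+r*((z-c['origin'][2])/r[:,2])[:,None]
np.set_printoptions(precision=4,suppress=True)
E
python3 - <<'E'
from h import *
p,d=[np.load('/tmp/top0.npz')[k] for k in 'pd']
ps,ds=[np.load('/tmp/scene0.npz')[k] for k in 'pd']
C=cloud('top',d);S=cloud('scene',ds)
print('plate z',np.median(C[190:205,205:222,2]),'mat z',np.median(C[200:215,310:340,2]))
# plate
g=cv2.cvtColor(p,cv2.COLOR_BGR2GRAY)
m=((C[...,2]>.08)&(C[...,2]<.14)&(C[...,0]>.4)).astype(np.uint8); m[:,:185]=0;m[:,275:]=0;m[:160]=0;m[217:]=0
cs=max(cv2.findContours(m,0,2)[0],key=cv2.contourArea)
q=ray('top',cs.reshape(-1,2),.093)[:,:2]
print('box',cv2.minAreaRect((q*1000).astype(np.float32)))
mw=((g>150)).astype(np.uint8)*m
cs=max(cv2.findContours(mw,0,2)[0],key=cv2.contourArea)
print('white',cv2.minAreaRect((ray('top',cs.reshape(-1,2),.094)[:,:2]*1000).astype(np.float32)))
# mat
mm=((g>100)&(g<200)).astype(np.uint8); mm[:,:275]=0;mm[:,375:]=0;mm[:170]=0;mm[245:]=0
mm&=(abs(C[...,2])<.02).astype(np.uint8); mm=cv2.morphologyEx(mm,cv2.MORPH_OPEN,np.ones((3,3)))
cs=max(cv2.findContours(mm,0,2)[0],key=cv2.contourArea)
# cut paper: print
print('mat',cv2.minAreaRect((ray('top',cs.reshape(-1,2),.003)[:,:2]*1000).astype(np.float32)),cv2.contourArea(cs))
for nm,X in(('top',C),('scene',S)):
    k=(X[...,2]>.104)&(X[...,2]<.14)&(X[...,0]>.4)&(X[...,0]<.56)&(X[...,1]<-.1)&(X[...,1]>-.32)
    n,l,st,ce=cv2.connectedComponentsWithStats(k.astype(np.uint8))
    for i in range(1,n):
        if st[i,4]<8: continue
        Q=X[l==i]; c=Q.mean(0); w,V=np.linalg.eigh(np.cov(Q[:,:2].T)); a=np.degrees(np.arctan2(V[1,1],V[0,1]))%180
        print(nm,st[i],c,'mid',(Q.min(0)+Q.max(0))/2,'rng',np.ptp(Q,axis=0),'zmax',Q[:,2].max(),'ang',a)
        if nm=='scene': print(Q[Q[:,2]>.118].mean(0))
E
```

```text
plate z 0.09280743030438998 mat z 0.0019409070208533663
box ((582.2193603515625, -204.58990478515625), (185.5033721923828, 95.73400115966797), 89.31021118164062)
white ((582.2285766601562, -205.365234375), (184.10696411132812, 95.52452850341797), 89.41673278808594)
mat ((535.4038696289062, -438.3905029296875), (199.19595336914062, 110.67020416259766), 76.48737335205078) 3295.5
top [226 197   6   4  18] [ 0.5571 -0.2062  0.1195] mid [ 0.5571 -0.2058  0.1155] rng [0.0056 0.0103 0.0197] zmax 0.12534523134006936 ang 94.91403875880611
top [ 181  222   78   48 2968] [ 0.4447 -0.1771  0.1175] mid [ 0.4528 -0.1856  0.1171] rng [0.105  0.1712 0.0126] zmax 0.12339873807187918 ang 81.57611514037139
top [256 241  25  29 563] [ 0.4283 -0.2965  0.1138] mid [ 0.4308 -0.2931  0.1135] rng [0.0612 0.0538 0.012 ] zmax 0.1194929635192028 ang 162.8230960089497
scene [ 226  197  124  100 4945] [ 0.4414 -0.1896  0.1173] mid [ 0.4538 -0.21    0.1139] rng [0.1076 0.2199 0.0193] zmax 0.1235076651423812 ang 82.1863051729818
[ 0.4407 -0.1765  0.1189]
scene [241 202   6  10  45] [ 0.5569 -0.2035  0.1161] mid [ 0.5571 -0.2045  0.1143] rng [0.0053 0.0116 0.02  ] zmax 0.12431020400268977 ang 80.6335587792672
[ 0.5575 -0.204   0.1217]
```

```bash
python3 - <<'E'
from h import *
p,d=[np.load('/tmp/top0.npz')[k] for k in 'pd']
ps,ds=[np.load('/tmp/scene0.npz')[k] for k in 'pd']
C=cloud('top',d);S=cloud('scene',ds)
for nm,X in(('top',C),('scene',S)):
    k=(X[...,2]>.102)&(X[...,2]<.14)&(X[...,0]>.53)&(X[...,0]<.64)&(X[...,1]<-.1)&(X[...,1]>-.31)
    n,l,st,ce=cv2.connectedComponentsWithStats(k.astype(np.uint8),connectivity=8)
    for i in range(1,n):
        if st[i,4]<6: continue
        Q=X[l==i]
        for zl in(.102,.114):
            T=Q[Q[:,2]>zl]
            w,V=np.linalg.eigh(np.cov(T[:,:2].T)); a=np.degrees(np.arctan2(V[1,1],V[0,1]))%180
            r=cv2.minAreaRect((T[:,:2]*1000).astype(np.float32))
            print(nm,st[i],len(T),T.mean(0),'zmax',T[:,2].max(),'ang',a,r)
E
```

```text
top [226 175   6  26 153] 153 [ 0.5812 -0.2063  0.1208] zmax 0.12717276732638272 ang 179.610301397022 ((581.9801025390625, -205.9654998779297), (55.250919342041016, 11.054149627685547), 0.04107873514294624)
top [226 175   6  26 153] 139 [ 0.5823 -0.206   0.122 ] zmax 0.12717276732638272 ang 179.38672081086244 ((582.4869384765625, -205.96511840820312), (54.23733139038086, 11.054149627685547), 0.04107873886823654)
top [191 184  16   8  76] 76 [ 0.5818 -0.1387  0.1185] zmax 0.12472827788276108 ang 102.56414790050047 ((582.3966674804688, -138.14089965820312), (9.889657974243164, 32.58435821533203), 15.7106294631958)
top [191 184  16   8  76] 61 [ 0.5822 -0.1381  0.121 ] zmax 0.12472827788276108 ang 101.20335566678378 ((582.6677856445312, -137.78924560546875), (8.74555778503418, 32.03742980957031), 11.932559967041016)
top [251 184  15   8  70] 70 [ 0.5812 -0.2734  0.1193] zmax 0.12462903467736042 ang 102.94767583546599 ((581.9215698242188, -272.8602294921875), (9.319843292236328, 32.61453628540039), 12.382380485534668)
top [251 184  15   8  70] 62 [ 0.5816 -0.2731  0.121 ] zmax 0.12462903
[... 666 characters left out ...]
-204.43487548828125), (12.723012924194336, 56.65425109863281), 89.7483901977539)
scene [221 189  26  24 257] 201 [ 0.5813 -0.2031  0.1213] zmax 0.12604600039372293 ang 179.8231482125542 ((582.7694702148438, -204.31752014160156), (12.683088302612305, 56.56444549560547), 89.37971496582031)
scene [202 214  14  20 153] 153 [ 0.5808 -0.135   0.1159] zmax 0.12471981940184074 ang 99.77027474026215 ((582.3484497070312, -136.6173553466797), (9.416328430175781, 33.90178298950195), 11.850057601928711)
scene [202 214  14  20 153] 98 [ 0.5817 -0.1358  0.1202] zmax 0.12471981940184074 ang 100.41600239646809 ((582.83740234375, -137.0252685546875), (8.886816024780273, 32.90607833862305), 10.696573257446289)
```

```bash
python3 - <<'E'
from h import *
for n in('top','scene'):
    d=np.load(f'/tmp/{n}0.npz')['d']; X=cloud(n,d)
    k=(X[...,2]>.155)&(X[...,2]<.175)&(X[...,1]>-.3)&(X[...,1]<.3)&(X[...,0]>.35)&(X[...,0]<.75)
    nn,l,st,ce=cv2.connectedComponentsWithStats(k.astype(np.uint8))
    i=1+st[1:,4].argmax(); Q=X[l==i]; print(n,st[i],np.median(Q[:,2]))
    print(cv2.boxPoints(cv2.minAreaRect((Q[:,:2]*1000).astype(np.float32))))
    # min y as function of x
    for x in np.arange(.45,.72,.02):
        T=Q[abs(Q[:,0]-x)<.01]
        if len(T): print(round(x,2),T[:,1].min(),end='; ')
    print()
X=cloud('top',np.load('/tmp/top0.npz')['d'])
# instruments >.1 max x near y -.1..-.5
Q=X[(X[...,2]>.1)&(X[...,2]<.14)&(X[...,0]<.53)]
for y in np.arange(-.55,-.05,.04):
    T=Q[abs(Q[:,1]-y)<.02]
    if len(T): print(round(y,2),T[:,0].max(),T[:,2].max())
E
```

```text
top [   23   133   138   146 12509] 0.16434394916050032
[[386.0567  17.0017]
 [633.716  -63.761 ]
 [702.3593 146.7338]
 [454.6999 227.4965]]
0.45 -0.005081219362954359; 0.47 -0.011072583475852715; 0.49 -0.018726677113182322; 0.51 -0.024851251882056946; 0.53 -0.0308741914769875; 0.55 -0.037839706775349036; 0.57 -0.04494853160894763; 0.59 -0.051345192190942524; 0.61 -0.05772166974156215; 0.63 -0.06203991522905655; 0.65 -0.03888971122543633; 0.67 0.019157751865353123; 0.69 0.08480269962326503; 0.71 0.1443628050872564; 
scene [   20   220   210   164 22994] 0.16457727215855888
[[387.1412  18.3753]
 [635.3846 -63.1603]
 [704.019  145.8045]
 [455.7757 227.3401]]
0.45 -0.004191310431387069; 0.47 -0.010939003776555684; 0.49 -0.018214537627881; 0.51 -0.024365056858391854; 0.53 -0.030623980866908262; 0.55 -0.03662178841677305; 0.57 -0.04353943536019894; 0.59 -0.05017452532576572; 0.61 -0.056271073017009704; 0.63 -0.06129062673511754; 0.65 -0.04163901014878338; 0.67 0.019291560766666216; 0.69 0.08094773545290895; 0.71 0.14063392876421685; 
-0.55 0.3979879908934428 0.1190515871760428
-0.51 0.40729881852335365 0.1209188680590676
-0.47 0.41835876084198276 0.12008313636493106
-0.43 0.4294657632193379 0.11938359895997919
-0.39 0.44075479542777873 0.11880614473761053
-0.35 0.4499738758001962 0.11914897328831542
-0.31 0.461326421787936 0.1194929635192028
-0.27 0.470620321292959 0.12339873807187918
-0.23 0.47984215891785814 0.12392715237741658
-0.19 0.4890558493923765 0.12374505605133579
-0.15 0.4983154477881692 0.12375285122916535
-0.11 0.5075680962299162 0.12261477559395684
-0.07 0.5170156457475477 0.12300264845357478
```

```bash
cat >> h.py <<'E'
def plan(tx,ty,tz,ja):
    """shift in tool axes (cm) and turn about tool x (deg) to TCP target with jaw (tool z) heading ja (mod 180)"""
    o=bot.get_obs(); M=R.from_euler('xyz',o['tcp_rot'],degrees=True).as_matrix()
    h=np.degrees(np.arctan2(M[1,2],M[0,2])); 
    t=-((ja-h+90)%180-90)
    print('t',o['time'],'pos',o['ee_pos'],'jaw',h,'x axis',M[:,0],'q',o['q'],'op',o['opening'],'F',o['wrist_force'])
    print('shift cm',M.T@(np.array([tx,ty,tz])-o['ee_pos'])*100,'turn',t,'or',t-180*np.sign(t))
E
python3 - <<'E'
from h import *
plan(.582,-.137,.18,11)
E
```

```text
t 0.1 pos [ 0.1407 -0.5315  0.2307] jaw -75.17440435140081 x axis [-0.0003  0.0011 -1.    ] q [-75.1733   5.0075  10.039   95.0986  -0.0014  90.0011] op 0.08528189763914316 F [-0.3878  0.2201  0.6268]
shift cm [  5.0959  52.7568 -26.8382] turn -86.17440435140082 or 93.82559564859918
```

play_rows([
  [[3,52.8,-26.8],-86,4],
  [[3,52.8,-26.8],-86,4],
  [[3,52.8,-26.8],-86,4],
  [[3,52.8,-26.8],-86,4],
  [[3,52.8,-26.8],-86,4],
  [[3,52.8,-26.8],-86,4],
  [[3,52.8,-26.8],-86,4],
  [[3,52.8,-26.8],-86,4],
  [[3,52.8,-26.8],-86,4],
  [[3,52.8,-26.8],-86,4],
  [[3,52.8,-26.8],-86,4],
  [[3,52.8,-26.8],-86,4],
], squeeze=30)

```text
time: 1.1
ee_pos: [0.5145, -0.1974, 0.2057]
tcp_rot: [162.8, 90.0, 173.9]
wrist_force: [-0.4, -1.0, 0.2]
opening: 0.0399
```

```bash
python3 - <<'E'
from h import *
plan(.582,-.137,.135,11)
E
```

```text
t 1.1 pos [ 0.5145 -0.1974  0.2057] jaw 11.135502005050798 x axis [-0.0002  0.     -1.    ] q [-20.9872   4.6641   6.8953  92.2449  -0.0037  57.8773] op 0.03985927518180935 F [-0.3812 -1.0003  0.1533]
shift cm [7.0664 4.6205 7.7913] turn 0.13550200505079601 or -179.8644979949492
```

play_rows([
  [[4,4.6,7.8],0,4],
  [[4,4.6,7.8],0,4],
  [[4,4.6,7.8],0,4],
  [[4,4.6,7.8],0,4],
  [[4,4.6,7.8],0,4],
  [[4,4.6,7.8],0,4],
])

```text
time: 1.6
ee_pos: [0.5808, -0.1402, 0.1665]
tcp_rot: [-103.1, 90.0, -92.4]
wrist_force: [0.3, 0.1, 0.0]
opening: 0.0401
```

```bash
python3 - <<'E'
from h import *
plan(.582,-.137,.102,11)
grab('scene','s1');grab('top','t1')
s=cv2.imread('pics/s1.png')
cv2.imwrite('pics/s1z.png',cv2.resize(s[120:260,160:330],(729,600),interpolation=cv2.INTER_CUBIC))
E
```

```text
t 1.6 pos [ 0.5808 -0.1402  0.1665] jaw 10.742634364851305 x axis [-0.     -0.0003 -1.    ] q [-13.5642  10.6923   9.2506  88.5552  -0.0159  65.6931] op 0.040101212559261606 F [0.3081 0.0871 0.0251]
shift cm [6.4541 0.2957 0.1757] turn -0.2573656351486875 or 179.7426343648513
```

View pics/s1z.png

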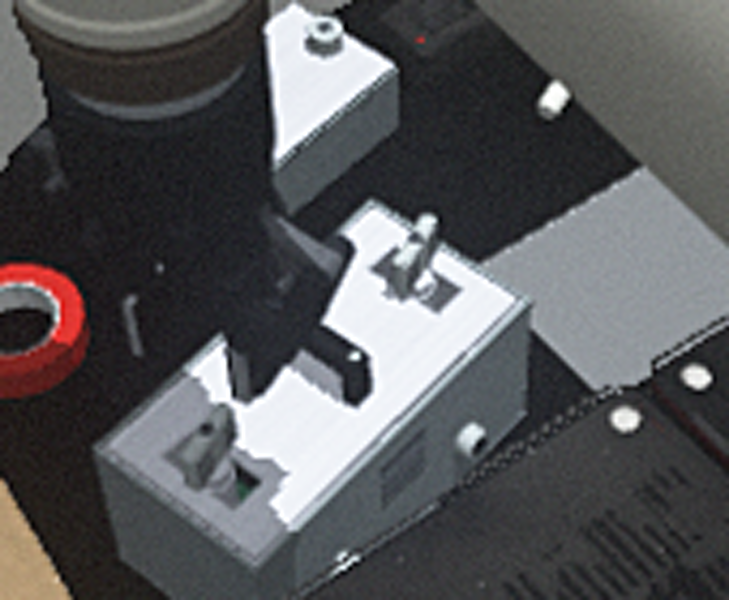

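```bash
python3 - <<'E'
from h import *
def proj(n,P):
    c=bot.camera_model(n); M=R.from_euler('xyz',c['attitude'],degrees=True).as_matrix()
    q=(np.asarray(P)-c['origin'])@M; return q[:,:2]/q[:,2:]*c['fx']+[c['cx'],c['cy']]
P=np.array([[.581,-.1395,.1665],[.601,-.136,.17],[.561,-.143,.17],[.582,-.137,.123]])
q=proj('scene',P);print(q, (q-[160,120])*600/140)
t=cv2.imread('pics/t1.png')
cv2.imwrite('pics/t1z.png',cv2.resize(t[130:240,150:290],(764,600),interpolation=cv2.INTER_CUBIC))
print(proj('top',P))
E
```

```text
[[207.3525 205.128 ]
 [197.3069 199.259 ]
 [217.1674 208.6397]
 [208.3549 220.1569]] [[202.9394 364.8344]
 [159.8869 339.6813]
 [245.0033 379.8846]
 [207.2353 429.2439]]
[[195.0066 185.7095]
 [193.1138 176.1584]
 [196.2839 194.9361]
 [197.5512 187.4557]]
```

View pics/t1z.png

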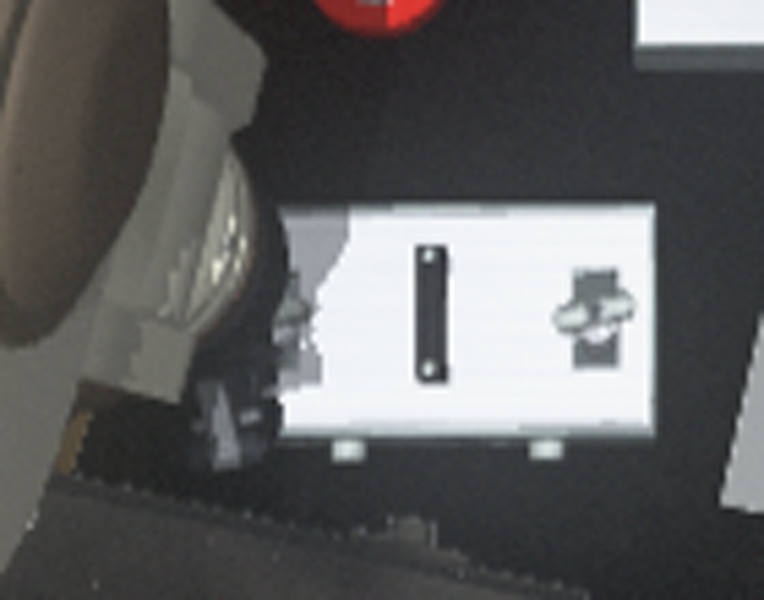

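The fingertips show where the kinematics put them, near (217,210) in the scene view and beside the left wing. I'll lower onto the wing.

play_rows([
  [[3,0.3,0.2],0,4],
  [[5,0.3,0.2],0,4],
  [[6,0.3,0.2],0,4],
  [[6.4,0.3,0.2],0,4],
  [[6.4,0.3,0.2],0,3],
  [[6.4,0.3,0.2],0,1.5],
  [[6.4,0.3,0.2],0,0.5],
  [[6.4,0.3,0.2],0,0.5],
  [[6.4,0.3,0.2],0,0.5],
  [[6.4,0.3,0.2],0,0.5],
])

```text
time: 2.53
ee_pos: [0.5835, -0.1365, 0.1037]
tcp_rot: [-32.2, 89.8, -21.4]
wrist_force: [0.0, -1.5, 6.0]
opening: 0.0084
```

```bash
python3 - <<'E'
from h import *
plan(.582,-.137,.102,90)
E
```

```text
t 2.5333 pos [ 0.5835 -0.1365  0.1037] jaw 10.768190910266773 x axis [ 0.0025 -0.001  -1.    ] q [-13.1556  10.9242   2.5853  81.5095  -0.0219  66.0763] op 0.00838635366532318 F [ 0.0399 -1.5265  5.9935]
shift cm [ 0.1663 -0.0196 -0.1615] turn -79.23180908973325 or 100.76819091026675
```

play_rows([
  [[-0.1,0,0],-3,0.5],
  [[-0.1,0,0],-6,0.5],
  [[-0.1,0,0],-10,0.5],
  [[-0.1,0,0],-14,0.5],
  [[-0.1,0,0],-18,0.5],
  [[-0.1,0,0],-22,0.5],
  [[-0.1,0,0],-26,0.5],
  [[-0.1,0,0],-30,0.5],
  [[-0.1,0,0],-34,0.5],
  [[-0.1,0,0],-37,0.5],
  [[-0.1,0,0],-40,0.5],
  [[-0.1,0,0],-40,0.5],
])

```text
time: 3.53
ee_pos: [0.5829, -0.1369, 0.1037]
tcp_rot: [-118.1, 89.9, -67.2]
wrist_force: [-2.1, -4.3, 2.3]
opening: 0.008
```

```bash
python3 - <<'E'
from h import *
plan(.582,-.137,.102,90)
print(bot.get_obs()['torque'])
E
```

```text
t 3.5333 pos [ 0.5829 -0.1369  0.1037] jaw 50.877016227478045 x axis [ 0.0006 -0.0015 -1.    ] q [-13.1781  10.9526   2.6251  81.618   -0.0751  25.9448] op 0.007994897629173795 F [-2.0564 -4.2971  2.2721]
shift cm [ 0.1728  0.0645 -0.0684] turn -39.12298377252196 or 140.87701622747804
[-0.9171  0.352   0.0527]
```

Forces are low. I'll continue to the stop.

play_rows([
  [[0,0,0],-4,0.5],
  [[0,0,0],-8,0.5],
  [[0,0,0],-12,0.5],
  [[0,0,0],-16,0.5],
  [[0,0,0],-20,0.5],
  [[0,0,0],-24,0.5],
  [[0,0,0],-27,0.5],
  [[0,0,0],-30,0.5],
  [[0,0,0],-33,0.5],
  [[0,0,0],-35,0.5],
  [[0,0,0],-37,0.5],
  [[0,0,0],-37,0.5],
])

```text
time: 4.53
ee_pos: [0.5827, -0.1375, 0.1037]
tcp_rot: [-173.2, 89.8, -85.5]
wrist_force: [-1.8, -7.4, 2.3]
opening: 0.0082
```

```bash
python3 - <<'E'
from h import *
plan(.582,-.137,.102,90)
print(bot.get_obs()['torque'])
E
```

```text
t 4.5333 pos [ 0.5827 -0.1375  0.1037] jaw 87.72698419754525 x axis [ 0.0002 -0.0026 -1.    ] q [-13.2055  10.9489   2.6191  81.6241  -0.1438 -10.9326] op 0.00823935761093842 F [-1.7666 -7.3797  2.3005]
shift cm [0.1712 0.0716 0.0441] turn -2.2730158024547507 or 177.72698419754525
[-1.601   0.5206 -0.0134]
```

play_rows([
  [[0,0,0],-2,0.5],
  [[0,0,0],-2,0.5],
  [[0,0,0],-2,3],
  [[0,0,0],-2,3],
  [[0,0,0],-2,3],
  [[0,0,0],-2,3],
  [[-2,0,0],-2,3],
  [[-4,0,0],-2,3],
  [[-6,0,0],-2,3],
  [[-6,0,0],-2,3],
])

```text
time: 5.37
ee_pos: [0.5842, -0.1362, 0.1673]
tcp_rot: [-100.0, 89.7, -10.2]
wrist_force: [-0.1, -0.6, 1.8]
opening: 0.0301
```

```bash
python3 - <<'E'
from h import *
plan(.582,-.2725,.163,12.5)
E
```

```text
t 5.3667 pos [ 0.5842 -0.1362  0.1673] jaw 89.76521463066513 x axis [ 0.0054 -0.001  -1.    ] q [-13.1313  10.6943   9.3367  88.3281   0.016  -12.8967] op 0.030068496599138045 F [-0.0825 -0.6489  1.7776]
shift cm [  0.4429   0.1621 -13.6311] turn 77.26521463066513 or -102.73478536933487
```

play_rows([
  [[0.2,0.2,-13.6],77.3,3],
  [[0.2,0.2,-13.6],77.3,3],
  [[0.2,0.2,-13.6],77.3,3],
  [[0.2,0.2,-13.6],77.3,3],
  [[0.2,0.2,-13.6],77.3,3],
  [[0.2,0.2,-13.6],77.3,3],
  [[0.2,0.2,-13.6],77.3,3],
  [[0.2,0.2,-13.6],77.3,3],
  [[0.2,0.2,-13.6],77.3,3],
  [[0.2,0.2,-13.6],77.3,3],
  [[0.2,0.2,-13.6],77.3,3],
  [[0.2,0.2,-13.6],77.3,3],
])

```text
time: 6.37
ee_pos: [0.5803, -0.2719, 0.1605]
tcp_rot: [117.1, 90.0, 129.3]
wrist_force: [-0.9, 1.3, -0.5]
opening: 0.0302
```

```bash
python3 - <<'E'
from h import *
plan(.582,-.2725,.103,12.5)
s,d=grab('scene','s2')
cv2.imwrite('pics/s2z.png',cv2.resize(s[120:260,160:330],(729,600),interpolation=cv2.INTER_CUBIC))
X=cloud('scene',d)
k=(X[...,2]>.102)&(X[...,2]<.14)&(X[...,0]>.54)&(X[...,0]<.64)&(X[...,1]<-.1)&(X[...,1]>-.17)
Q=X[k]; print(len(Q),Q.mean(0),cv2.minAreaRect((Q[:,:2]*1000).astype(np.float32)))
E
```

```text
t 6.3667 pos [ 0.5803 -0.2719  0.1605] jaw 12.211749097396474 x axis [-0.0004  0.0004 -1.    ] q [-25.1127  16.8431  15.9193  89.1048   0.0137  52.6756] op 0.030189044282629925 F [-0.9451  1.3058 -0.4763]
shift cm [ 5.7509 -0.0974  0.157 ] turn -0.28825090260352226 or 179.71174909739648
149 [ 0.5805 -0.1349  0.116 ] ((582.0127563476562, -136.46783447265625), (9.348831176757812, 32.008094787597656), 89.94503021240234)
```

View pics/s2z.png

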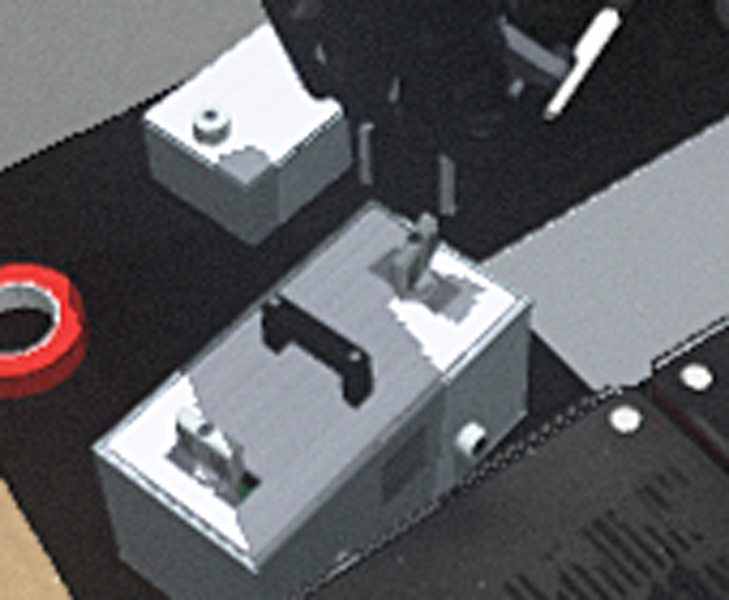

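The left wing, near zoom (210,450), is now in line with its slot: it measures 0° against the cover's axis. The right wing at (420,255) is still across its slot. Right screw next.

play_rows([
  [[3,-0.1,0.15],0,3],
  [[5,-0.1,0.15],0,3],
  [[5.5,-0.1,0.15],0,3],
  [[5.7,-0.1,0.15],0,3],
  [[5.7,-0.1,0.15],0,2],
  [[5.7,-0.1,0.15],0,0.5],
  [[5.7,-0.1,0.15],0,0.5],
  [[5.7,-0.1,0.15],0,0.5],
  [[5.7,-0.1,0.15],0,0.5],
])

```text
time: 7.17
ee_pos: [0.583, -0.2729, 0.1055]
tcp_rot: [-25.9, 89.8, -13.4]
wrist_force: [5.4, 1.2, 3.9]
opening: 0.0079
```

play_rows([
  [[0,0,0],-3,0.5],
  [[0,0,0],-6,0.5],
  [[0,0,0],-10,0.5],
  [[0,0,0],-14,0.5],
  [[0,0,0],-18,0.5],
  [[0,0,0],-22,0.5],
  [[0,0,0],-26,0.5],
  [[0,0,0],-30,0.5],
  [[0,0,0],-34,0.5],
  [[0,0,0],-37,0.5],
  [[0,0,0],-40,0.5],
  [[0,0,0],-40,0.5],
])

```text
time: 8.17
ee_pos: [0.5826, -0.2732, 0.1055]
tcp_rot: [-82.7, 89.8, -30.0]
wrist_force: [1.9, -0.2, 6.1]
opening: 0.0083
```

```bash
python3 - <<'E'
from h import *
plan(.582,-.2725,.103,90)
E
```

```text
t 8.1667 pos [ 0.5826 -0.2732  0.1055] jaw 52.61221063103796 x axis [ 0.0023 -0.0013 -1.    ] q [-25.1184  17.0233  10.0816  82.9052  -0.0132  12.2694] op 0.008292992007814855 F [ 1.8549 -0.2427  6.0888]
shift cm [0.2527 0.0931 0.0196] turn -37.387789368962046 or 142.61221063103795
```

play_rows([
  [[0,0,0],-4,0.5],
  [[0,0,0],-8,0.5],
  [[0,0,0],-12,0.5],
  [[0,0,0],-16,0.5],
  [[0,0,0],-20,0.5],
  [[0,0,0],-24,0.5],
  [[0,0,0],-27,0.5],
  [[0,0,0],-30,0.5],
  [[0,0,0],-33,0.5],
  [[0,0,0],-35,0.5],
  [[0,0,0],-37,0.5],
  [[0,0,0],-37,0.5],
])

```text
time: 9.17
ee_pos: [0.5825, -0.2737, 0.1055]
tcp_rot: [-134.4, 89.8, -44.9]
wrist_force: [1.5, -1.3, 4.9]
opening: 0.0082
```

play_rows([
  [[0,0,0],0,0.5],
  [[0,0,0],0,3],
  [[0,0,0],0,3],
  [[0,0,0],0,3],
  [[0,0,0],0,3],
  [[-2,0,0],0,3],
  [[-4,0,0],0,3],
  [[-6,0,0],0,3],
  [[-6,0,0],0,3],
  [[-6,0,6.8],0,3],
  [[-6,0,6.8],0,3],
  [[-6,0,6.8],0,3],
])

```text
time: 10.17
ee_pos: [0.5824, -0.201, 0.1638]
tcp_rot: [23.9, 89.9, 113.6]
wrist_force: [-1.1, 1.1, 0.2]
opening: 0.0299
```

```bash
python3 - <<'E'
from h import *
plan(.582,-.205,.105,89.5)
s,d=grab('scene','s3')
cv2.imwrite('pics/s3z.png',cv2.resize(s[120:260,160:330],(729,600),interpolation=cv2.INTER_CUBIC))
X=cloud('scene',d)
for y in(-.137,-.2725,-.205):
    k=(X[...,2]>.102)&(X[...,2]<.128)&(X[...,0]>.54)&(X[...,0]<.64)&(abs(X[...,1]-y)<.022)
    Q=X[k]; print(len(Q),Q.mean(0),cv2.minAreaRect((Q[:,:2]*1000).astype(np.float32)))
E
```

```text
t 10.1667 pos [ 0.5824 -0.201   0.1638] jaw 89.61313717970359 x axis [-0.0006  0.0014 -1.    ] q [-19.0703  13.3668  12.0761  88.7681   0.0639 -18.6835] op 0.02993939237521271 F [-1.1185  1.0752  0.2196]
shift cm [ 5.8819  0.0386 -0.4067] turn 0.11313717970358539 or -179.88686282029641
148 [ 0.5808 -0.1349  0.1159] ((582.3711547851562, -136.10643005371094), (32.97421646118164, 9.322061538696289), 0.8130289912223816)
137 [ 0.5808 -0.2704  0.1153] ((581.927001953125, -271.90960693359375), (9.816452026367188, 32.5284423828125), 89.40662384033203)
226 [ 0.5771 -0.2024  0.118 ] ((582.8141479492188, -204.23809814453125), (12.782011032104492, 56.7360725402832), 89.89984130859375)
```

View pics/s3z.png

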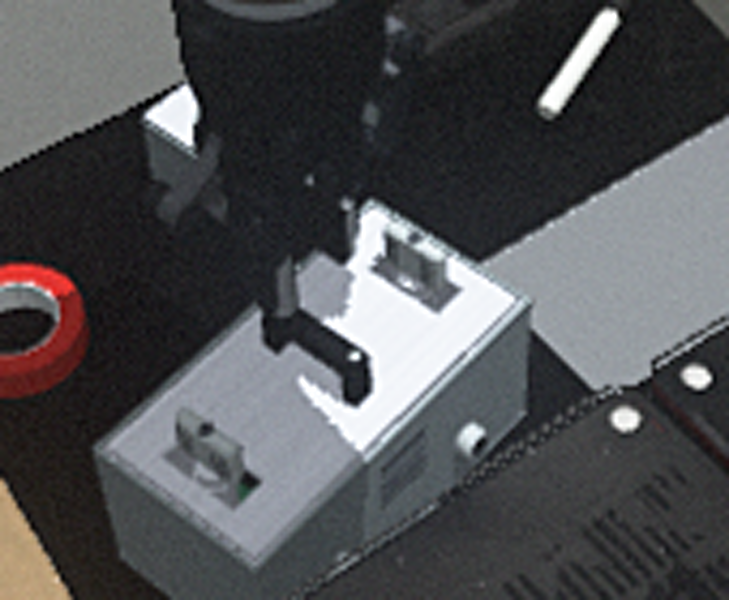

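Both wings, near zoom (210,455) and (420,262), now lie within 1° of their slots. The cover's handle hasn't moved. I'll grasp the handle.

play_rows([
  [[0,0,-0.4],0,3],
  [[2,0,-0.4],0,3],
  [[4,0,-0.4],0,3],
  [[5.5,0,-0.4],0,3],
  [[6.1,0,-0.4],0,3],
  [[6.1,0,-0.4],0,3],
  [[6.1,0,-0.4],0,1.5],
  [[6.1,0,-0.4],0,0.5],
  [[6.1,0,-0.4],0,0.5],
  [[6.1,0,-0.4],0,0.5],
  [[6.1,0,-0.4],0,0.5],
  [[6.1,0,-0.4],0,0.5],
], squeeze=60)

```text
time: 11.22
ee_pos: [0.5825, -0.2077, 0.1042]
tcp_rot: [-8.3, 89.9, 81.3]
wrist_force: [-2.8, 7.5, 0.4]
opening: 0.0108
```

play_rows([
  [[-0.5,0,0],0,0.5],
  [[-1,0,0],0,0.5],
  [[-2,0,0],0,0.5],
  [[-3,0,0],0,0.5],
  [[-4,0,0],0,0.5],
  [[-5,0,0],0,0.5],
  [[-6,0,0],0,0.5],
  [[-7,0,0],0,0.5],
  [[-8,0,0],0,0.5],
  [[-9,0,0],0,0.5],
  [[-9,0,0],0,0.5],
  [[-9,0,0],0,0.5],
])

```text
time: 12.22
ee_pos: [0.5828, -0.2089, 0.1936]
tcp_rot: [-108.5, 89.9, -19.1]
wrist_force: [-0.1, 0.3, -1.1]
opening: 0.0107
```

```bash
python3 - <<'E'
from h import *
plan(.535,-.438,.19,76.5)
s,d=grab('scene','s4')
cv2.imwrite('pics/s4z.png',cv2.resize(s[80:260,150:370],(733,600),interpolation=cv2.INTER_CUBIC))
E
```

```text
t 12.2167 pos [ 0.5828 -0.2089  0.1936] jaw 89.47160908359358 x axis [ 0.001  -0.0003 -1.    ] q [-19.7189  13.9958  16.1122  92.058    0.0007 -19.1905] op 0.010738316488623438 F [-0.1248  0.2861 -1.1034]
shift cm [  0.3594   4.5734 -22.9528] turn 12.971609083593577 or -167.0283909164064
```

View pics/s4z.png

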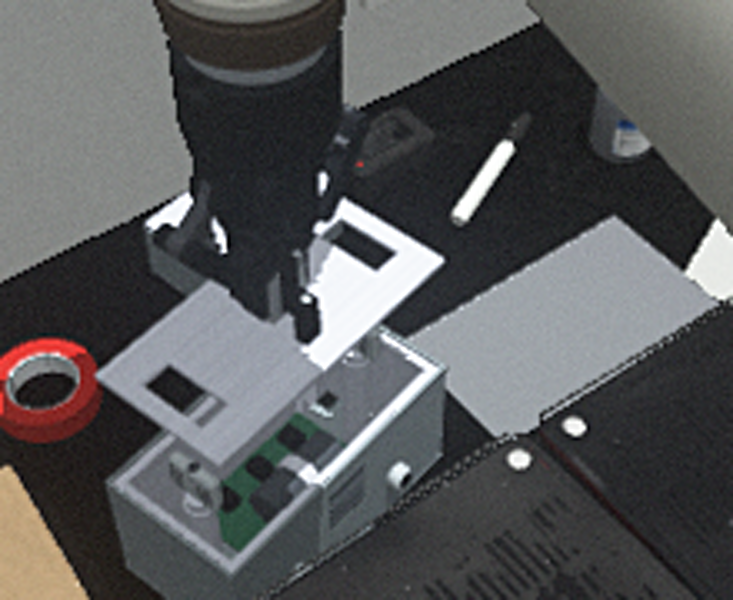

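The cover is up and level, and both screws stayed on the housing. The mat at zoom (565,330) is clear. I'll carry it over.

play_rows([
  [[0,0.2,-1],1,0.5],
  [[0,0.6,-3],2,0.5],
  [[0,1,-5],3,0.5],
  [[0,1.5,-7.5],4,0.5],
  [[0,2,-10],6,0.5],
  [[0,2.5,-12.5],7,0.5],
  [[0,3,-15],8,0.5],
  [[0,3.5,-17.5],10,0.5],
  [[0,4,-20],11,0.5],
  [[0,4.3,-21.5],12,0.5],
  [[0,4.6,-22.5],13,0.5],
  [[0,4.6,-23],13,0.5],
])

```text
time: 13.27
ee_pos: [0.5336, -0.4396, 0.1923]
tcp_rot: [68.4, 89.9, 144.7]
wrist_force: [-1.0, 0.3, -2.6]
opening: 0.0108
```

play_rows([
  [[0.5,0,0],0,0.5],
  [[1.5,0,0],0,0.5],
  [[2.5,0,0],0,0.5],
  [[4,0,0],0,0.5],
  [[5.5,0,0],0,0.5],
  [[7,0,0],0,0.5],
  [[8.5,0,0],0,0.5],
  [[10,0,0],0,0.5],
  [[11.5,0,0],0,0.5],
  [[12.5,0,0],0,0.5],
  [[13,0,0],0,0.5],
  [[13,0,0],0,0.5],
])

```text
time: 14.27
ee_pos: [0.534, -0.4372, 0.0613]
tcp_rot: [63.3, 89.9, 139.9]
wrist_force: [-0.5, -0.1, -2.2]
opening: 0.0108
```

```bash
python3 - <<'E'
from h import *
plan(.535,-.438,.018,76.5)
s,d=grab('scene','s5')
cv2.imwrite('pics/s5z.png',cv2.resize(s[80:260,190:410],(733,600),interpolation=cv2.INTER_CUBIC))
X=cloud('scene',d);g=s.min(2)
m=((g>170)&(X[...,2]>.02)&(X[...,2]<.08)&(X[...,1]<-.32)&(X[...,1]>-.6)&(X[...,0]>.42)&(X[...,0]<.66)); print(m.sum(),np.median(X[m][:,2]))
E
```

```text
t 14.2667 pos [ 0.534  -0.4372  0.0613] jaw 76.51808106489135 x axis [-0.0018  0.0016 -1.    ] q [-39.3117  24.4315  14.7215  80.4285   0.002  -25.8299] op 0.010833818423058047 F [-0.4739 -0.0629 -2.1763]
shift cm [ 4.3262 -0.1241 -0.0548] turn 0.018081064891347864 or -179.98191893510864
748 0.05035101304567141
```

View pics/s5z.png

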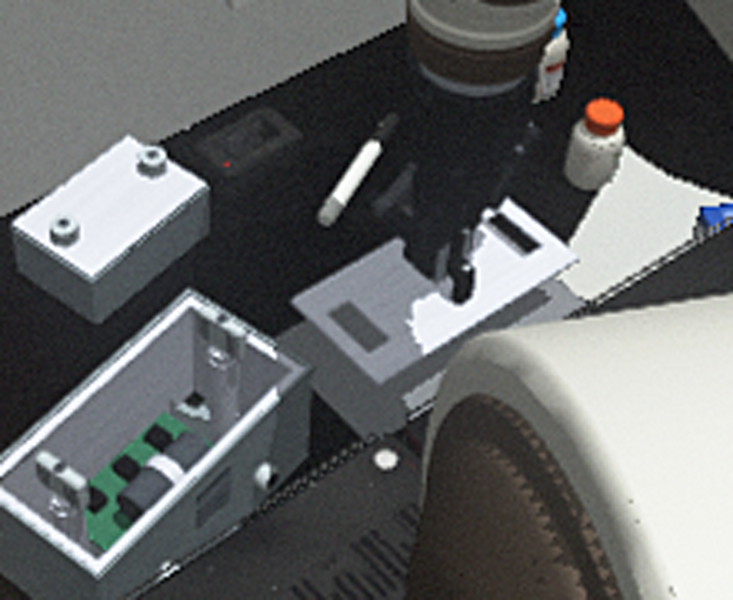

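The cover is level above the mat, with its centre near zoom (440,290), and it needs to drop about 44 mm. I'll lower it gently.

play_rows([
  [[1,-0.1,0],0,0.5],
  [[2,-0.1,0],0,0.5],
  [[3,-0.1,0],0,0.5],
  [[3.6,-0.1,0],0,0.5],
  [[3.9,-0.1,0],0,0.5],
  [[4.1,-0.1,0],0,0.5],
  [[4.2,-0.1,0],0,0.5],
  [[4.3,-0.1,0],0,0.5],
  [[4.3,-0.1,0],0,0.5],
  [[4.3,-0.1,0],0,0.5],
])

```text
time: 15.15
ee_pos: [0.5355, -0.4387, 0.0204]
tcp_rot: [-116.1, 90.0, -39.6]
wrist_force: [-0.4, -0.3, -2.3]
opening: 0.0104
```

```bash
python3 - <<'E'
from h import *
plan(.535,-.438,.018,76.5)
E
```

```text
t 15.15 pos [ 0.5355 -0.4387  0.0204] jaw 76.47040429895733 x axis [ 0.0004 -0.0003 -1.    ] q [-39.3254  25.3483  11.4022  76.0228  -0.0002 -25.7958] op 0.0104208532243063 F [-0.4121 -0.3311 -2.2707]
shift cm [0.2354 0.0686 0.0581] turn -0.029595701042666178 or 179.97040429895733
```

play_rows([
  [[0.1,0,0],0,0.5],
  [[0.15,0,0],0,0.5],
  [[0.2,0,0],0,0.5],
  [[0.25,0,0],0,0.5],
  [[0.3,0,0],0,0.5],
  [[0.3,0,0],0,0.5],
  [[0.3,0,0],0,0.5],
])

```text
time: 15.73
ee_pos: [0.5354, -0.4386, 0.017]
tcp_rot: [-123.9, 90.0, -47.4]
wrist_force: [0.4, -0.0, -1.0]
opening: 0.0109
```

play_rows([
  [[0.05,0,0],0,0.5],
  [[0.1,0,0],0,0.5],
  [[0.1,0,0],0,0.5],
  [[0.1,0,0],0,0.5],
])

```text
time: 16.07
ee_pos: [0.5354, -0.4387, 0.0168]
tcp_rot: [-118.0, 90.0, -41.5]
wrist_force: [-2.3, 2.7, 5.1]
opening: 0.0106
```

Contact: the vertical force has gone from -2.3 N to +5 N. I'll release and rise.

play_rows([
  [[0,0,0],0,1.5],
  [[0,0,0],0,2.5],
  [[0,0,0],0,3],
  [[0,0,0],0,3],
  [[0,0,0],0,3],
  [[-1,0,0],0,3],
  [[-3,0,0],0,3],
  [[-6,0,0],0,3],
  [[-9,0,0],0,3],
  [[-12,0,0],0,3],
  [[-15,0,0],0,3],
  [[-15,0,0],0,3],
])

```text
time: 17.07
ee_pos: [0.5368, -0.4397, 0.1743]
tcp_rot: [-115.7, 89.4, -39.2]
wrist_force: [0.9, -0.8, 1.7]
opening: 0.0297
```

play_rows([
  [[0,4,9],0,3],
  [[0,4,13],0,3],
  [[0,4,16],0,3],
  [[0,4,16],0,3],
  [[0,4,16],0,3],
  [[0,4,16],0,3],
  [[0,4,16],0,3],
  [[0,4,16],0,3],
])

```text
time: 17.73
ee_pos: [0.5339, -0.2746, 0.1662]
tcp_rot: [-128.0, 90.0, -51.5]
wrist_force: [-0.7, 0.3, 0.5]
opening: 0.0298
```

```bash
python3 - <<'E'
from h import *
s,d=grab('scene','s6'); p,dt=grab('top','t6')
cv2.imwrite('pics/t6z.png',cv2.resize(p[130:260,180:400],(800,473),interpolation=cv2.INTER_CUBIC))
for n,im,dd in(('scene',s,d),('top',p,dt)):
    X=cloud(n,dd)
    r=(X[...,1]<-.31)&(X[...,1]>-.57)&(X[...,0]>.45)&(X[...,0]<.63)
    h=r&(X[...,2]>.022)&(X[...,2]<.06); print(n,'handle',h.sum(),X[h].mean(0),cv2.minAreaRect((X[h][:,:2]*1000).astype(np.float32)))
    g=im.min(2); m=(r&(X[...,2]>.0045)&(X[...,2]<.015)).astype(np.uint8)
    c=max(cv2.findContours(m,0,2)[0],key=cv2.contourArea)
    print('plate',m.sum(),cv2.minAreaRect((ray(n,c.reshape(-1,2),.007)[:,:2]*1000).astype(np.float32)))
    Q=X[m>0];A=np.c_[Q[:,:2],np.ones(len(Q))];print('slopes',np.linalg.lstsq(A,Q[:,2],rcond=None)[0])
o=bot.get_obs();print(o['ee_pos'],o['wrist_force'],o['time'])
E
```

```text
scene handle 165 [ 0.5338 -0.435   0.0328] ((535.9572143554688, -436.2920227050781), (14.508496284484863, 56.498538970947266), 74.77677917480469)
plate 1602 ((534.379638671875, -435.6829833984375), (180.82737731933594, 91.66053771972656), 75.87571716308594)
slopes [ 0.0001 -0.      0.0063]
top handle 121 [ 0.5344 -0.4373  0.0345] ((534.8468627929688, -438.1888427734375), (12.520294189453125, 55.256927490234375), 76.57878875732422)
plate 1113 ((528.1289672851562, -465.3870849609375), (127.73480987548828, 93.41873931884766), 76.30020141601562)
slopes [0.0004 0.0016 0.007 ]
[ 0.5337 -0.2748  0.1658] [ 0.2888 -0.3059  0.3344] 17.8333
```

View pics/t6z.png

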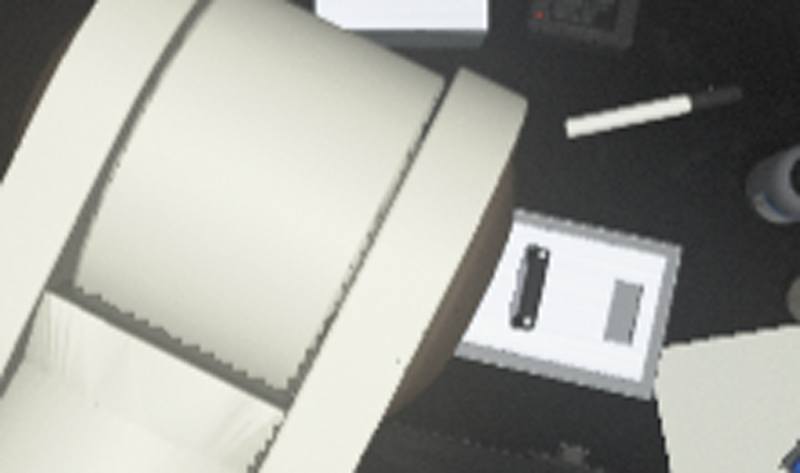

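The cover lies flat and centred on the mat, with the handle at zoom (530,288) and an even mat margin all round. The arm is clear, so I'm handing in.

```bash
python3 -c "
from workcell import bot
print(bot.job_done())"
```

```text
the job is handed in; nothing more can be done
None
```

I opened the housing and laid the cover on the mat, and handed the job in at about 17.8 s of robot time. The hand-in gave no verdict.

- **Screws:** I gripped each wing and turned it about 78° anticlockwise. In the camera check both wings were within 1° of their slots, with the cover still in its seat. I felt no torque jump at either stop, so I relied on those measured angles.
- **Lift:** I took the cover by its handle and raised it about 90 mm, putting the handle centre at roughly 0.2 m. Both screws stayed on the housing.
- **Placing:** I lowered the cover until the mat took its weight (about 5 N upward), then let go and backed off.
- **Last check:**
  - The handle centre is within about 3 mm of the mat's centre, and the cover's length is within about 1° of the mat's.
  - The plate is flat, with slopes under 0.002, and the handle is about 33 mm above the bench.
  - The arm is about 16 cm away, with the fingertips 0.166 m up and the wrist force near zero.
- **Disagreement:** the top camera's plate outline was partly hidden by the arm, so its plate centre was off and I ignored it. The handle positions from both cameras and the plate outline from the scene camera agreed.

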